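# Clear the can and hold the form box open

## Robot

A 7-joint arm with a two-finger parallel gripper is mounted at the origin on the work surface. World frame = base frame: x ahead of the robot, y to its left, z up, the work surface at z = 0. Lengths are in m, angles in rad, forces in N, time in s.
With the tool pointing down it reaches from about 0.425 to 1.025 m from the base axis. Payload 9.4 kg.
Tool frame: the origin (TCP) lies at the centre of the arm's flange, where the gripper is bolted on; the fingertips stand 173 mm ahead of it and the grasp point (between the pads) lies 155 mm ahead of it; z points along the fingers, y is the line along which they close (so a half turn about z gives the same grasp; the last joint's range is limited). The gripper opens to 85 mm and grips with 20 to 120 N. Pads are 22 mm wide; open, the fingers measure 114 mm over their backs; the gripper's body (76 mm by 85 mm) begins 54 mm behind the grasp point. The pads swing forward as they close: fully open they stand 13 mm farther back than shut.
Start: joints at [1.051, 0.599, -0.003, 1.599, 0.002, 0.943, -0.08], TCP at [0.311, -0.655, 0.405] pointing down, gripper open.
Joint ranges: [-2.57, 2.57], [-0.35, 1.97], [-1.29, 1.29], [0.11, 2.56], [-1.05, 4.19], [0.11, 1.86], [-2.63, 2.63]. Speed limits (rad/s): [2.22, 2.22, 3.01, 3.01, 3.14, 3.14, 3.14].

## Interface

Orientations are given as a 3x3 rotation matrix whose columns are the frame's x, y, z axes.
In Python, from cell import env, cams, sign_off gives the robot as it stands.
- The arm moves only by the shell command python3 -m creep 'ROWS' [OPENING] [FORCE]. ROWS is JSON, a list of rows, each an object of numbers: "tx", "ty", "tz": the shift along the tool's x, y, z in mm; "rx", "ry", "rz": the turn, a rotation vector about the tool's x, y, z in degrees. In form: [{"tx": .., "ty": .., "tz": .., "rx": .., "ry": .., "rz": ..}, ...]. A call has 1 to 20 rows; each row is the pose to reach, as a shift and turn from the pose commanded when the call began, along the tool's axes at that moment; what a row does not reach only later rows make up. A row lasts 1/10 s, in which the tool goes at most 50 mm and 8.59 degrees, less where a joint would pass 70% of its speed; a pose out of reach is approached as far as the arm can. A call with a gripper value outside its range is refused whole. OPENING is the closure, from 0 (fully open) to 1 (shut), set as the call begins (- or left out, the last holds). The fingers move at their own pace and stop on an object; FORCE is the grip in N (left out, the last holds). Time passes only in rows, so rows that repeat a pose let the fingers close. It gives the time, the measured TCP pose, the force, the opening and the grip force at its end, in the units of the state.
- env.observe(): the state, without advancing time (a new reading comes with each control period).
- cams.read_camera(name): name is "side" or "top" or "wrist"; returns a dict with "pixels" (384x512x3 uint8, red, green, blue), "fx", "fy", "cx", "cy" (pixels), "extrinsics" (4x4, takes a point from world to camera coordinates); the wrist camera has in their place "T_tool_cam" (4x4, takes a point from camera to tool coordinates, whose origin is the TCP and whose axes are the flange's). Camera axes: x right, y up, looking along -z (the intrinsics and any distortion apply to the point x, -y, -z); pixel columns grow to the right and rows downward; lengths in m; the calibration is good to about 2 mm. A picture is of the moment at which its call begins: read the wrist's pose just before it. There is no depth.
- sign_off(): hands the job in; it is judged then, once.
The state is a dict: "time_s": time; "joint_positions": joint angles; "joint_velocities": joint speeds; "joint_torque": joint torques, N m; "tcp_pos": TCP position; "eef_rot": TCP orientation; "force": force on the tool from outside, world axes, zero at the start; "moment": the same for the moment, N m; "gripper_width": finger opening in m; "grip_force": force on a finger pad.
Only numpy, scipy, OpenCV 4.12 (cv2) and the standard library are available. Lean on these libraries where they do the work, as an engineer would, in place of code of your own. Each camera call takes 0.05 s, during which the arm holds its last target. There are 200 camera calls.

## Task

Someone left an empty drinks can on the lid of the form box: take it off gently, without crushing or tipping it, and stand it upright on the round coaster. Then lift the lid and hold it open at about 55 degrees so that cards can be taken out. The lid falls shut by itself, so finish while still holding it there, with the can left standing on the coaster and everything else on the table left alone.

Things in the scene. Friction and masses are not known exactly. Their poses are not given: they have to be found in the camera images.
- can_center (a point): small empty drinks can, a plain cylinder 53 mm across and 90 mm tall, about 30 g, standing upright at first on the lid of the form box. The point is its centre, half-way up (45 mm above its foot); z is its axis. Its thin wall crushes when the pads grip it with more than about 50 N each; 20 to 30 N holds it well. Taken about 12 mm above its centre, its top stays clear of the palm.
- coaster_top (a point): round cork coaster, 100 mm across, 5 mm thick, fixed to the table. The point is the centre of its top face, 5 mm above the table.
- box_hinge (a point): middle of the form box's hinge line, on top of its far wall, 90 mm above the table. The box: grey, 200 mm deep (x) by 240 wide (y) by 90 high, fixed, full of upright cards, under a white lid. Axes are the box's: x from the lug side to the hinge side, y the hinge axis, z up. The closed lid's top is 98.5 mm above the table; it is 8 mm thick and reaches 203 mm in front (-x) of the hinge.
- lid_lug (a point): centre of the lid's lifting lug: a disc 32 mm across, 14 mm thick, standing on edge in front of the middle of the lid's front edge; its flat faces look to the box's +y and -y; a 14 mm wide neck joins it to the lid. It is 233 mm from the hinge, 30 mm clear of the lid's edge, 95 mm above the table when closed, with free space below and beside it. Axes turn with the lid.
- lid (a joint): opening angle of the lid in rad: 0 closed, growing as the lug rises; stops at 1.4. The lid (about 0.35 kg) turns freely and always falls shut when let go; about 2 N up at the lug lifts it.
- stapler: black desk stapler lying on its base, 135 x 34 x 50 mm; leave alone. Origin at the middle of its underside.
- marker: marker pen lying on the table, 130 mm long, 15 mm thick; leave alone. Origin at the middle of its underside.
- phone: mobile phone lying flat, 150 x 73 x 9 mm; leave alone. Origin at the middle of its underside.
- tumbler: lidded travel tumbler, 82 mm across, 165 mm tall; leave alone. Origin at the middle of its underside.
- penmug: white mug 82 mm across with pens standing in it, 160 mm tall in all; leave alone. Origin at the middle of its underside.
There are look-alikes about, which are no part of the job. There is more than one size of the part that bears can_center; the job needs the smallest. Of the things that look like the part that bears coaster_top, the smaller one is meant.

How it is judged:
On the way, in this order (a step that is already met when the one before it is completed fails the run):
1. the can stands released on the coaster, the lid still closed (horizontal distance between can_center and coaster_top below 0.025 m and angle between can_center's own z axis and vertical below 0.1 rad and height (world z) of can_center between 0.044 and 0.054 m and contact force between each of the arm, the fingers and can below 0.05 N and linear speed of can below 0.03 m/s and value of joint lid below 0.08 rad), for 0.2 s.
2. the lid is held open at about 55 degrees (value of joint lid between 0.82 and 1.1 rad), for 0.3 s.
At the end, for the whole second after the job is handed in: The robot is touching the lid and holds it still, open between 47 and 63 degrees (0.82 to 1.10 rad), and the can stands upright, released, on the coaster, its centre within 25 mm of the coaster's (all of step 2 and horizontal distance between can_center and coaster_top below 0.025 m and angle between can_center's own z axis and vertical below 0.1 rad and height (world z) of can_center between 0.044 and 0.054 m and contact force between each of the arm, the fingers and can below 0.05 N and linear speed of can below 0.03 m/s and velocity of joint lid between -0.1 and 0.1 rad/s and contact force between any of the fingers, the arm and lid above 0.3 N); the arm keeps its last pose, push and grip.
It fails at once if the can is squeezed or knocked hard enough to crush it (over 50 N on a pad) (contact force between the fingers and can above 100 N).
It fails at once if the can is tipped over (angle between can_center's own z axis and vertical above 0.5 rad).
It fails at once if the lid is raised while the can is not on the coaster (value of joint lid above 0.15 rad and horizontal distance between can_center and coaster_top above 0.06 m).
It fails at once if a bystander on the table is shifted by more than 30 mm (distance of any of stapler, marker, phone, tumbler, penmug from where it was at the start of the episode above 0.03 m).
It also fails if it takes over 58 s, if anything falls off the work surface, if the arm or the gripper's body presses on something with over 40 N, if the wrist force passes 120 N, or if a joint passes its speed limit or range.

## Working session

There is one attempt and no reset: what is moved stays moved. The work goes in short steps, Python scripts to look and compute and a shell command to move; the robot and the scene stay as the last step left them, time stands still between calls to the robot, and variables do not carry over. Pictures are saved under pics/ and viewed, at most 10 in all, crops included, and the job is handed in when it is done.

```bash
ls; mkdir -p pics; cat > h.py <<'E'
import numpy as np, cv2
from cell import env, cams, sign_off
def grab(name,fn=None):
    s=env.observe(); c=cams.read_camera(name)
    if name=="wrist":
        T=np.eye(4);T[:3,:3]=s["eef_rot"];T[:3,3]=s["tcp_pos"]
        c["W"]=T@np.array(c["T_tool_cam"])
    else: c["W"]=np.linalg.inv(np.array(c["extrinsics"]))
    if fn: cv2.imwrite("pics/"+fn,c["pixels"][:,:,::-1])
    return c
def ray(c,u,v):
    d=np.array([(u-c["cx"])/c["fx"],-(v-c["cy"])/c["fy"],-1.]); W=c["W"]
    d=W[:3,:3]@d; return W[:3,3],d/np.linalg.norm(d)
def onz(c,u,v,z):
    o,d=ray(c,u,v); return o+d*(z-o[2])/d[2]
def proj(c,p):
    q=np.linalg.inv(c["W"])@np.append(p,1); return c["cx"]+c["fx"]*q[0]/-q[2], c["cy"]-c["fy"]*q[1]/-q[2]
def cross(r1,r2):
    (a,d),(b,e)=r1,r2
    t=np.linalg.lstsq(np.c_[d,-e],b-a,rcond=None)[0]
    p,q=a+t[0]*d,b+t[1]*e; return (p+q)/2,np.linalg.norm(p-q)
E
python3 - <<'E'
from h import *
a=grab("top");b=grab("side");w=grab("wrist")
for n,c in zip("tsw",(a,b,w)): print(n,c["W"].round(3).tolist(),c["fx"],c["cx"],c["cy"],[k for k in c])
for n,c in zip(("top","side"),(a,b)): cv2.imwrite(f"pics/{n}0.png",cv2.resize(c["pixels"][:,:,::-1],(800,600),interpolation=cv2.INTER_CUBIC))
print(env.observe())
E
```

```text
pics
t [[-0.005, 0.992, -0.13, 0.386], [-1.0, -0.006, -0.008, -0.06], [-0.009, 0.13, 0.991, 1.364], [0.0, 0.0, 0.0, 1.0]] 425.27200028036003 267.0689444080954 193.27524840571337 ['pixels', 'fx', 'fy', 'cx', 'cy', 'extrinsics', 'W']
s [[-0.98, 0.119, -0.159, 0.324], [-0.198, -0.508, 0.838, 1.046], [0.019, 0.853, 0.521, 0.79], [0.0, 0.0, 0.0, 1.0]] 410.95465132108694 260.0074625791699 192.44875556979085 ['pixels', 'fx', 'fy', 'cx', 'cy', 'extrinsics', 'W']
w [[0.429, 0.87, 0.241, 0.372], [-0.903, 0.414, 0.113, -0.626], [-0.002, -0.266, 0.964, 0.373], [0.0, 0.0, 0.0, 1.0]] 305.15858969865286 260.6892890474806 189.57142153853863 ['pixels', 'fx', 'fy', 'cx', 'cy', 'T_tool_cam', 'W']
{'time_s': 0.15, 'joint_positions': array([ 1.05130285,  0.59998938, -0.00252833,  1.5999949 ,  0.00177943,
        0.94289357, -0.07978472]), 'joint_velocities': array([-0.00073569, -0.00162837,  0.00032515, -0.00165814, -0.00064141,
        0.00168495,  0.00194914]), 'joint_torque': array([ 2.92185985e-03, -7.76996183e+01,  1.56684905e+00, -2.58235663e+01,
        1.24693697e-02,  6.79964127e-03, -2.51055394e-05]), 'tcp_pos': array([ 0.3105731 , -0.65493059,  0.40396329]), 'eef_rot': array([[ 9.03537171e-01,  4.28509228e-01, -6.50021485e-04],
       [ 4.28509706e-01, -9.03536501e-01,  1.10615643e-03],
       [-1.13319901e-04, -1.27799396e-03, -9.99999177e-01]]), 'force': array([0.50639661, 0.15438976, 0.35734936]), 'moment': array([ 0.00014568,  0.00763321, -0.00497121]), 'grip_force': 0.0, 'gripper_width': 0.08536256584249902}
```

View pics/top0.png

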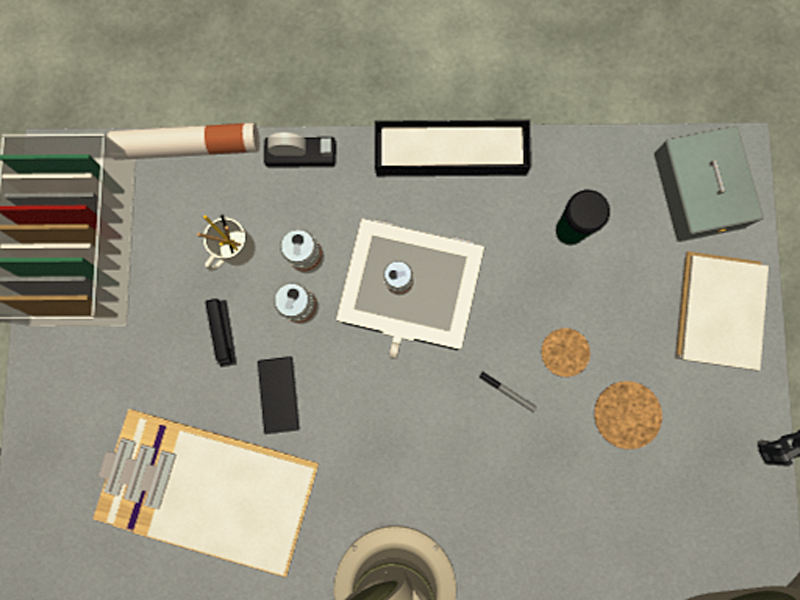

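View pics/side0.png

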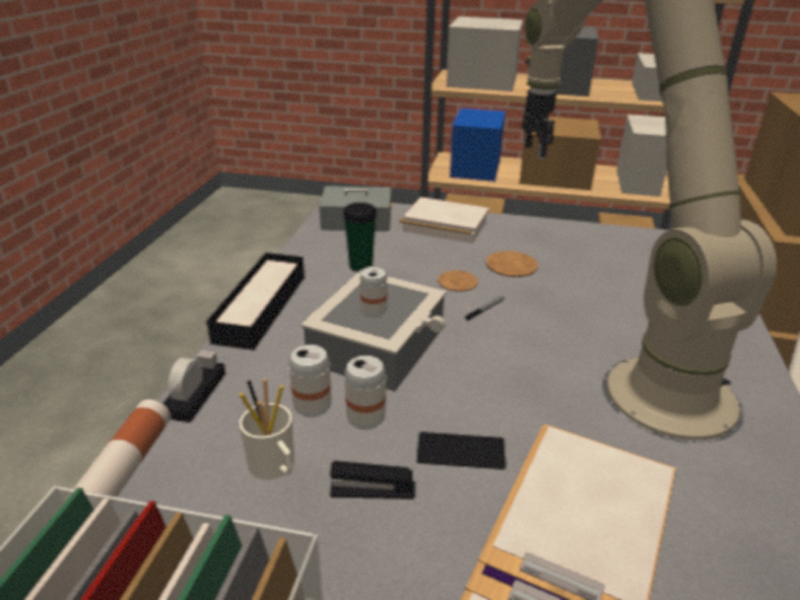

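The top view shows the small can on the lid at (398,277), lug (395,348), small coaster (565,352) in the 800-px picture; the side view shows can top (374,274), lug (434,323), coaster (458,280). Now I'll measure them.

```bash
python3 - <<'E'
from h import *
t=grab("top");s=grab("side")
def cork(c,box):
    h=cv2.cvtColor(c["pixels"],cv2.COLOR_RGB2HSV); m=cv2.inRange(h,(5,70,60),(25,255,255))
    u0,v0,u1,v1=box; z=np.zeros_like(m); z[v0:v1,u0:u1]=m[v0:v1,u0:u1]
    k=max(cv2.findContours(z,cv2.RETR_EXTERNAL,cv2.CHAIN_APPROX_NONE)[0],key=cv2.contourArea)
    return cv2.fitEllipse(k),k
(et,k),(es,_)=cork(t,(340,200,383,250)),cork(s,(275,170,308,190))
print(et,es)
P=np.array([onz(t,*p[0],.005) for p in k]); print("coaster",onz(t,*et[0],.005),onz(s,*es[0],.005),np.ptp(P,0),cross(ray(t,*et[0]),ray(s,*es[0])))
f=.64
print("cantop",cross(ray(t,398*f,277*f),ray(s,374*f,273*f)), onz(t,398*f,277*f,.1885))
print("lug",cross(ray(t,394*f,349*f),ray(s,434*f,323*f)),onz(t,394*f,349*f,.1))
# lid corners (top view)
C=[onz(t,u*f,v*f,.0985) for u,v in((337,320),(462,349),(484,246),(364,220))]
print(np.round(C,3)); 
for i in range(4): d=C[(i+1)%4]-C[i]; print(np.linalg.norm(d),np.degrees(np.arctan2(d[1],d[0])))
for n,u,v,z in(("marker",482,375,.01),("marker",535,409,.01),("tumbler",588,208,.165),("mug",222,240,.09),("canA",295,298,.12),("canB",298,246,.12)): print(n,onz(t,u*f,v*f,z).round(3))
cv2.imwrite("pics/lid.png",cv2.resize(t["pixels"][135:240,200:330,::-1],None,fx=6,fy=5.7,interpolation=cv2.INTER_CUBIC))
E
```

```text
((361.6356506347656, 225.15817260742188), (30.167226791381836, 31.13913345336914), 126.6209487915039) ((292.5140380859375, 179.16213989257812), (12.682394981384277, 25.424697875976562), 93.93850708007812)
coaster [ 0.45965248 -0.34960461  0.005     ] [ 0.45979755 -0.34298319  0.005     ] [9.55744907e-02 9.88807247e-02 2.22044605e-16] (array([ 0.46020612, -0.35048624,  0.00075863]), np.float64(0.000646764355669551))
cantop (array([ 0.58804202, -0.01558524,  0.18416246]), np.float64(0.004091771119500761)) [ 0.58525293 -0.01606097  0.1885    ]
lug (array([ 0.46409859, -0.00448896,  0.09358352]), np.float64(0.004269027170177948)) [ 0.46158424 -0.00497193  0.1       ]
[[ 0.518  0.104  0.099]
 [ 0.461 -0.134  0.099]
 [ 0.66  -0.18   0.099]
 [ 0.714  0.054  0.099]]
0.24524841387301013 -103.39758258805986
0.20455031095084564 -12.82138796532091
0.23931423733386717 77.10535326560202
0.20247662267652933 165.5026045618907
marker [ 0.413 -0.179  0.01 ]
marker [ 0.345 -0.284  0.01 ]
tumbler [ 0.716 -0.367  0.165]
mug [0.678 0.333 0.09 ]
canA [0.558 0.182 0.12 ]
canB [0.658 0.178 0.12 ]
```

```bash
python3 -m creep '[{"tx":13,"ty":-11,"tz":-10},{"tx":40,"ty":-35,"tz":-20,"rz":3},{"tx":72,"ty":-63,"tz":-25,"rz":6},{"tx":104,"ty":-91,"tz":-25,"rz":9},{"tx":136,"ty":-119,"tz":-25,"rz":12},{"tx":168,"ty":-147,"tz":-25,"rz":15},{"tx":200,"ty":-175,"tz":-25,"rz":18},{"tx":232,"ty":-203,"tz":-25,"rz":21},{"tx":264,"ty":-231,"tz":-25,"rz":24},{"tx":296,"ty":-260,"tz":-25,"rz":27},{"tx":328,"ty":-288,"tz":-25,"rz":30},{"tx":360,"ty":-316,"tz":-25,"rz":32},{"tx":392,"ty":-344,"tz":-25,"rz":34},{"tx":424,"ty":-372,"tz":-25,"rz":36},{"tx":456,"ty":-400,"tz":-25,"rz":38.7},{"tx":485,"ty":-427,"tz":-25,"rz":38.7},{"tx":507,"ty":-446,"tz":-25,"rz":38.7},{"tx":519,"ty":-456,"tz":-25,"rz":38.7},{"tx":523,"ty":-460,"tz":-25,"rz":38.7},{"tx":523,"ty":-460,"tz":-25,"rz":38.7}]' 0 25
python3 - <<'E'
from h import *
w=grab("wrist"); s=env.observe()
np.set_printoptions(suppress=True,precision=4); print(s["tcp_pos"],s["eef_rot"],s["joint_positions"],s["time_s"])
im=np.ascontiguousarray(w["pixels"][:,:,::-1])
for p,col in (((.587,-.0155,.1885),(0,0,255)),((.462,-.006,.111),(0,255,0))):
    u,v=proj(w,np.array(p)); print(u,v)
cv2.imwrite("pics/w1.png",im)
E
```

```text
[ 0.3106 -0.655   0.4044] [[ 0.9036  0.4284 -0.0003]
 [ 0.4284 -0.9036  0.0005]
 [-0.0001 -0.0005 -1.    ]] [ 1.0513  0.5996 -0.0025  1.5996  0.0017  0.9429 -0.0798] 0.3
-2196.4356070361273 -2428.695855626217
-728.8339286543144 -579.3857192878213invalid input at $[0]: expected keys tx, ty, tz, rx, ry, rz
```

View pics/w1.png

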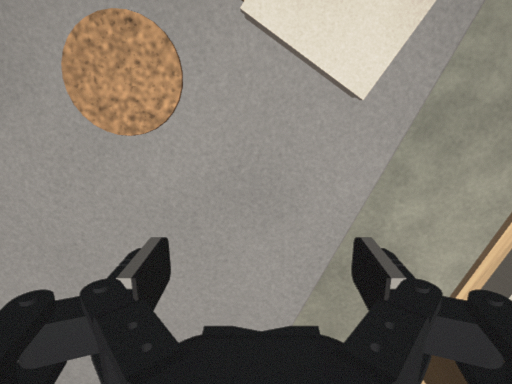

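The arm has not moved: every row needs all six keys. The picture shows only the large coaster at (122,72).

```bash
python3 -m creep '[{"tx":13,"ty":-11,"tz":-10,"rx":0,"ry":0,"rz":0},{"tx":40,"ty":-35,"tz":-20,"rx":0,"ry":0,"rz":3},{"tx":72,"ty":-63,"tz":-25,"rx":0,"ry":0,"rz":6},{"tx":104,"ty":-91,"tz":-25,"rx":0,"ry":0,"rz":9},{"tx":136,"ty":-119,"tz":-25,"rx":0,"ry":0,"rz":12},{"tx":168,"ty":-147,"tz":-25,"rx":0,"ry":0,"rz":15},{"tx":200,"ty":-175,"tz":-25,"rx":0,"ry":0,"rz":18},{"tx":232,"ty":-203,"tz":-25,"rx":0,"ry":0,"rz":21},{"tx":264,"ty":-231,"tz":-25,"rx":0,"ry":0,"rz":24},{"tx":296,"ty":-260,"tz":-25,"rx":0,"ry":0,"rz":27},{"tx":328,"ty":-288,"tz":-25,"rx":0,"ry":0,"rz":30},{"tx":360,"ty":-316,"tz":-25,"rx":0,"ry":0,"rz":32},{"tx":392,"ty":-344,"tz":-25,"rx":0,"ry":0,"rz":34},{"tx":424,"ty":-372,"tz":-25,"rx":0,"ry":0,"rz":36},{"tx":456,"ty":-400,"tz":-25,"rx":0,"ry":0,"rz":38.7},{"tx":485,"ty":-427,"tz":-25,"rx":0,"ry":0,"rz":38.7},{"tx":507,"ty":-446,"tz":-25,"rx":0,"ry":0,"rz":38.7},{"tx":519,"ty":-456,"tz":-25,"rx":0,"ry":0,"rz":38.7},{"tx":523,"ty":-460,"tz":-25,"rx":0,"ry":0,"rz":38.7},{"tx":523,"ty":-460,"tz":-25,"rx":0,"ry":0,"rz":38.7}]' 0 25
python3 - <<'E'
from h import *
w=grab("wrist"); s=env.observe()
np.set_printoptions(suppress=True,precision=4); print(s["tcp_pos"],s["eef_rot"],s["joint_positions"],s["time_s"])
for p in ((.587,-.0155,.1885),(.462,-.006,.111)):print(proj(w,np.array(p)))
cv2.imwrite("pics/w2.png",w["pixels"][:,:,::-1])
E
```

```text
time_s: 2.3
tcp_pos: [0.5858, -0.0155, 0.4298]
eef_rot: [[0.973, -0.23, -0.0], [-0.23, -0.973, -0.0], [-0.0, 0.0, -1.0]]
force: [-0.3, -0.5, -0.1]
gripper_width: 0.0852
grip_force: 0.0
[ 0.5856 -0.0165  0.4298] [[ 0.9728 -0.2316 -0.0003]
 [-0.2316 -0.9728 -0.0006]
 [-0.0001  0.0007 -1.    ]] [-0.1318  0.404   0.0878  1.903  -0.0456  0.8369 -1.8251] 2.35
(np.float64(259.8172697617924), np.float64(200.688591158927))
(np.float64(278.27267205890774), np.float64(288.7878307712903))
```

View pics/w2.png

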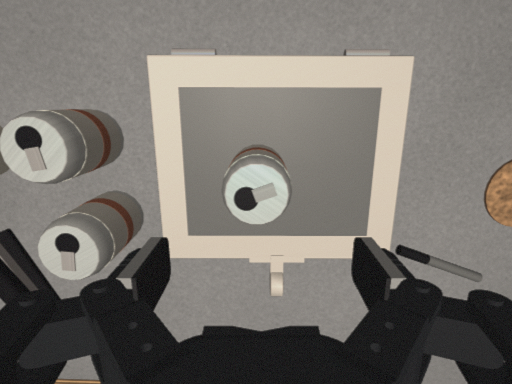

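Close view: can top centre at about (256.5,189), lug at (277,283), lid edges square to the image, so the yaw is right.

```bash
python3 - <<'E'
from h import *
w=grab("wrist");t=grab("top");s=grab("side");f=.64
print("cam",w["W"][:3,3])
print("can",onz(w,256.5,189,.1885),cross(ray(t,398*f,277*f),ray(w,256.5,189)),cross(ray(s,374*f,273*f),ray(w,256.5,189)))
print("lug",onz(w,277,284,.105),cross(ray(t,394*f,349*f),ray(w,277,284)),cross(ray(s,434*f,323*f),ray(w,277,284)))
for u in((148,56),(413,56),(163,259),(393,261)):print(onz(w,*u,.0985))
E
```

```text
cam [ 0.65137538 -0.03266845  0.39878513]
can [ 0.59583636 -0.01630967  0.1885    ] (array([ 0.58940531, -0.01478815,  0.16425858]), np.float64(0.0007297413571500706)) (array([ 0.59239338, -0.01655819,  0.18294163]), np.float64(0.004079176380911526))
lug [ 0.46396788 -0.00635081  0.105     ] (array([ 0.46148575, -0.00550895,  0.1010818 ]), np.float64(0.0009807655192924276)) (array([ 0.46290755, -0.00414993,  0.0967041 ]), np.float64(0.007840497839874951))
[0.71701471 0.05736815 0.0985    ]
[ 0.66124372 -0.17741516  0.0985    ]
[0.5186841  0.10840748 0.0985    ]
[ 0.4584155  -0.13516414  0.0985    ]
```

```bash
python3 -m creep '[{"tx":2,"ty":-1,"tz":5,"rx":0,"ry":0,"rz":0},{"tx":5,"ty":-2,"tz":18,"rx":0,"ry":0,"rz":0},{"tx":5,"ty":-2,"tz":36,"rx":0,"ry":0,"rz":0},{"tx":5,"ty":-2,"tz":52,"rx":0,"ry":0,"rz":0},{"tx":5,"ty":-2,"tz":64,"rx":0,"ry":0,"rz":0},{"tx":5,"ty":-2,"tz":70,"rx":0,"ry":0,"rz":0},{"tx":5,"ty":-2,"tz":70,"rx":0,"ry":0,"rz":0}]'
python3 - <<'E'
from h import *
w=grab("wrist"); s=env.observe();print(s["tcp_pos"],s["time_s"])
for p in ((.591,-.016,.1885),(.591,-.016,.0985)):print(proj(w,np.array(p)))
cv2.imwrite("pics/w3.png",w["pixels"][:,:,::-1])
E
```

```text
time_s: 3.2
tcp_pos: [0.5913, -0.0146, 0.3585]
eef_rot: [[0.973, -0.231, -0.002], [-0.231, -0.973, -0.0], [-0.002, 0.001, -1.0]]
force: [-0.1, -0.3, -0.4]
gripper_width: 0.0853
grip_force: 0.0
[ 0.59153834 -0.01462859  0.35932594] 3.25
(np.float64(262.51528567746703), np.float64(245.6183310683639))
(np.float64(261.9145193331756), np.float64(194.37538192512628))
```

View pics/w3.png

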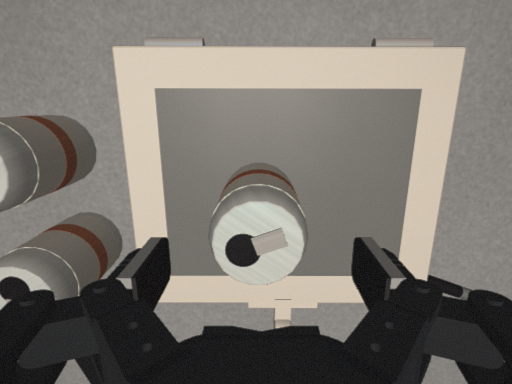

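Can top centre is at about (257.5,235), some 5 mm further along +x than predicted; I correct, descend and grip.

```bash
python3 -m creep '[{"tx":3,"ty":-1,"tz":5,"rx":0,"ry":0,"rz":0},{"tx":4.5,"ty":-1,"tz":16,"rx":0,"ry":0,"rz":0},{"tx":4.5,"ty":-1,"tz":30,"rx":0,"ry":0,"rz":0},{"tx":4.5,"ty":-1,"tz":42,"rx":0,"ry":0,"rz":0},{"tx":4.5,"ty":-1,"tz":48,"rx":0,"ry":0,"rz":0},{"tx":4.5,"ty":-1,"tz":48,"rx":0,"ry":0,"rz":0},{"tx":4.5,"ty":-1,"tz":48,"rx":0,"ry":0,"rz":0}]' && python3 -m creep '[{"tx":0,"ty":0,"tz":0,"rx":0,"ry":0,"rz":0},{"tx":0,"ty":0,"tz":0,"rx":0,"ry":0,"rz":0},{"tx":0,"ty":0,"tz":0,"rx":0,"ry":0,"rz":0},{"tx":0,"ty":0,"tz":0,"rx":0,"ry":0,"rz":0},{"tx":0,"ty":0,"tz":0,"rx":0,"ry":0,"rz":0}]' 0.33 25 && python3 -m creep '[{"tx":0,"ty":0,"tz":0,"rx":0,"ry":0,"rz":0},{"tx":0,"ty":0,"tz":0,"rx":0,"ry":0,"rz":0},{"tx":0,"ty":0,"tz":0,"rx":0,"ry":0,"rz":0},{"tx":0,"ty":0,"tz":0,"rx":0,"ry":0,"rz":0},{"tx":0,"ty":0,"tz":0,"rx":0,"ry":0,"rz":0}]' 0.5 25
```

```text
time_s: 3.95
tcp_pos: [0.5961, -0.0147, 0.3115]
eef_rot: [[0.973, -0.231, -0.0], [-0.231, -0.973, -0.0], [-0.0, 0.0, -1.0]]
force: [-0.2, 0.1, 0.3]
gripper_width: 0.0856
grip_force: 0.0
time_s: 4.45
tcp_pos: [0.596, -0.0146, 0.3118]
eef_rot: [[0.973, -0.231, 0.0], [-0.231, -0.973, 0.0], [0.0, -0.0, -1.0]]
force: [0.1, -0.7, -0.5]
gripper_width: 0.0573
grip_force: 0.0
time_s: 4.95
tcp_pos: [0.5961, -0.0146, 0.3119]
eef_rot: [[0.973, -0.231, 0.0], [-0.231, -0.973, 0.0], [0.0, -0.0, -1.0]]
force: [-1.8, 0.1, 5.8]
gripper_width: 0.0527
grip_force: 26.0
```

```bash
python3 -m creep '[{"tx":0,"ty":0,"tz":-4,"rx":0,"ry":0,"rz":0},{"tx":0,"ty":0,"tz":-14,"rx":0,"ry":0,"rz":0},{"tx":0,"ty":0,"tz":-28,"rx":0,"ry":0,"rz":0},{"tx":0,"ty":4,"tz":-40,"rx":0,"ry":0,"rz":0},{"tx":-2,"ty":14,"tz":-46,"rx":0,"ry":0,"rz":0},{"tx":-5,"ty":32,"tz":-48,"rx":0,"ry":0,"rz":0},{"tx":-9,"ty":57,"tz":-48,"rx":0,"ry":0,"rz":0},{"tx":-14,"ty":86,"tz":-48,"rx":0,"ry":0,"rz":0},{"tx":-18,"ty":116,"tz":-48,"rx":0,"ry":0,"rz":0},{"tx":-23,"ty":146,"tz":-48,"rx":0,"ry":0,"rz":0},{"tx":-28,"ty":176,"tz":-48,"rx":0,"ry":0,"rz":0},{"tx":-32,"ty":206,"tz":-48,"rx":0,"ry":0,"rz":0},{"tx":-37,"ty":236,"tz":-48,"rx":0,"ry":0,"rz":0},{"tx":-42,"ty":266,"tz":-48,"rx":0,"ry":0,"rz":0},{"tx":-46,"ty":294,"tz":-48,"rx":0,"ry":0,"rz":0},{"tx":-50,"ty":318,"tz":-48,"rx":0,"ry":0,"rz":0},{"tx":-53,"ty":336,"tz":-48,"rx":0,"ry":0,"rz":0},{"tx":-55,"ty":348,"tz":-48,"rx":0,"ry":0,"rz":0},{"tx":-55.5,"ty":354,"tz":-48,"rx":0,"ry":0,"rz":0},{"tx":-55.5,"ty":354,"tz":-48,"rx":0,"ry":0,"rz":0}]'
python3 - <<'E'
from h import *
w=grab("wrist"); s=env.observe();print(s["tcp_pos"],s["gripper_width"],s["joint_positions"])
h=cv2.cvtColor(w["pixels"],cv2.COLOR_RGB2HSV); m=cv2.inRange(h,(5,70,60),(25,255,255))
for k in cv2.findContours(m,cv2.RETR_EXTERNAL,cv2.CHAIN_APPROX_NONE)[0]:
    if cv2.contourArea(k)>300: print(cv2.boundingRect(k))
print(proj(w,np.array([.4597,-.3496,.005])))
cv2.imwrite("pics/w4.png",w["pixels"][:,:,::-1])
E
```

```text
time_s: 6.95
tcp_pos: [0.4598, -0.347, 0.3596]
eef_rot: [[0.973, -0.232, -0.0], [-0.232, -0.973, 0.0], [-0.0, 0.0, -1.0]]
force: [-0.1, 0.1, 0.2]
gripper_width: 0.0527
grip_force: 26.3
[ 0.46029953 -0.34617095  0.3595704 ] 0.052540881316917594 [ 0.5046087   0.47759498  0.05933742  1.99287816 -0.04416582  0.67259696
 -1.21169357]
(211, 197, 102, 43)
(333, 193, 115, 91)
(216, 122, 92, 77)
(481, 0, 28, 130)
(np.float64(262.8976224814491), np.float64(169.5472459576374))
```

View pics/w4.png

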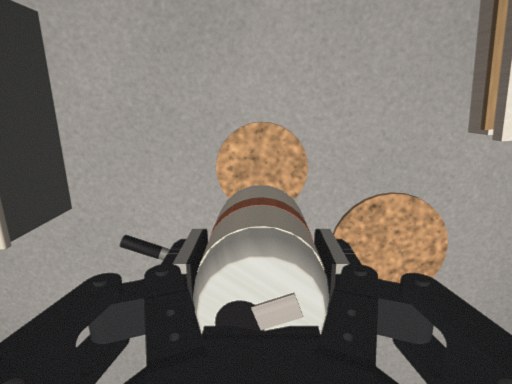

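The small coaster is at about (262,166) against the predicted (263,169.5), so the target shifts 3 mm in tool x and 3 mm in tool y before lowering.

```bash
python3 -m creep '[{"tx":1,"ty":1,"tz":4,"rx":0,"ry":0,"rz":0},{"tx":2,"ty":2,"tz":14,"rx":0,"ry":0,"rz":0},{"tx":3,"ty":3,"tz":29,"rx":0,"ry":0,"rz":0},{"tx":3,"ty":3,"tz":46,"rx":0,"ry":0,"rz":0},{"tx":3,"ty":3,"tz":63,"rx":0,"ry":0,"rz":0},{"tx":3,"ty":3,"tz":80,"rx":0,"ry":0,"rz":0},{"tx":3,"ty":3,"tz":97,"rx":0,"ry":0,"rz":0},{"tx":3,"ty":3,"tz":112,"rx":0,"ry":0,"rz":0},{"tx":3,"ty":3,"tz":124,"rx":0,"ry":0,"rz":0},{"tx":3,"ty":3,"tz":132,"rx":0,"ry":0,"rz":0},{"tx":3,"ty":3,"tz":136,"rx":0,"ry":0,"rz":0},{"tx":3,"ty":3,"tz":138,"rx":0,"ry":0,"rz":0},{"tx":3,"ty":3,"tz":139,"rx":0,"ry":0,"rz":0},{"tx":3,"ty":3,"tz":139.5,"rx":0,"ry":0,"rz":0},{"tx":3,"ty":3,"tz":139.5,"rx":0,"ry":0,"rz":0}]'
```

```text
time_s: 8.5
tcp_pos: [0.4627, -0.35, 0.2206]
eef_rot: [[0.973, -0.231, 0.001], [-0.231, -0.973, -0.0], [0.001, 0.0, -1.0]]
force: [-0.1, -0.3, -1.3]
gripper_width: 0.0527
grip_force: 26.3
```

```bash
python3 -m creep '[{"tx":0,"ty":0,"tz":0.5,"rx":0,"ry":0,"rz":0},{"tx":0,"ty":0,"tz":1,"rx":0,"ry":0,"rz":0},{"tx":0,"ty":0,"tz":1,"rx":0,"ry":0,"rz":0}]'
```

```text
time_s: 8.8
tcp_pos: [0.4626, -0.3499, 0.2192]
eef_rot: [[0.973, -0.23, 0.0], [-0.23, -0.973, -0.0], [0.0, 0.0, -1.0]]
force: [-0.5, -0.6, -0.5]
gripper_width: 0.0527
grip_force: 26.3
```

```bash
python3 -m creep '[{"tx":0,"ty":0,"tz":0.5,"rx":0,"ry":0,"rz":0},{"tx":0,"ty":0,"tz":1,"rx":0,"ry":0,"rz":0},{"tx":0,"ty":0,"tz":1.2,"rx":0,"ry":0,"rz":0},{"tx":0,"ty":0,"tz":1.2,"rx":0,"ry":0,"rz":0}]'
```

```text
time_s: 9.2
tcp_pos: [0.4627, -0.3499, 0.2184]
eef_rot: [[0.973, -0.231, 0.0], [-0.231, -0.973, -0.0], [0.0, 0.0, -1.0]]
force: [-0.8, 0.7, 5.7]
gripper_width: 0.0524
grip_force: 26.7
```

Contact; release and retreat straight up, then look.

```bash
python3 -m creep '[{"tx":0,"ty":0,"tz":0,"rx":0,"ry":0,"rz":0},{"tx":0,"ty":0,"tz":0,"rx":0,"ry":0,"rz":0},{"tx":0,"ty":0,"tz":0,"rx":0,"ry":0,"rz":0}]' 0.25 && python3 -m creep '[{"tx":0,"ty":0,"tz":0,"rx":0,"ry":0,"rz":0},{"tx":0,"ty":0,"tz":0,"rx":0,"ry":0,"rz":0},{"tx":0,"ty":0,"tz":0,"rx":0,"ry":0,"rz":0},{"tx":0,"ty":0,"tz":0,"rx":0,"ry":0,"rz":0}]' 0 && python3 -m creep '[{"tx":0,"ty":0,"tz":-4,"rx":0,"ry":0,"rz":0},{"tx":0,"ty":0,"tz":-12,"rx":0,"ry":0,"rz":0},{"tx":0,"ty":0,"tz":-25,"rx":0,"ry":0,"rz":0},{"tx":0,"ty":0,"tz":-45,"rx":0,"ry":0,"rz":0},{"tx":0,"ty":0,"tz":-70,"rx":0,"ry":0,"rz":0},{"tx":0,"ty":0,"tz":-95,"rx":0,"ry":0,"rz":0},{"tx":0,"ty":0,"tz":-115,"rx":0,"ry":0,"rz":0},{"tx":0,"ty":0,"tz":-125,"rx":0,"ry":0,"rz":0},{"tx":0,"ty":0,"tz":-130,"rx":0,"ry":0,"rz":0},{"tx":0,"ty":0,"tz":-130,"rx":0,"ry":0,"rz":0}]'
python3 - <<'E'
from h import *
w=grab("wrist"); s=env.observe();print(s["tcp_pos"])
print(proj(w,np.array([.4627,-.35,.005])),proj(w,np.array([.4627,-.35,.095])))
cv2.imwrite("pics/w5.png",w["pixels"][:,:,::-1])
E
```

```text
time_s: 9.5
tcp_pos: [0.4626, -0.3499, 0.2178]
eef_rot: [[0.973, -0.23, -0.0], [-0.23, -0.973, 0.0], [-0.0, -0.0, -1.0]]
force: [-0.7, -0.1, -0.1]
gripper_width: 0.064
grip_force: 0.0
time_s: 9.9
tcp_pos: [0.4626, -0.3499, 0.218]
eef_rot: [[0.973, -0.231, -0.0], [-0.231, -0.973, -0.0], [-0.0, 0.0, -1.0]]
force: [-0.1, 0.5, -0.2]
gripper_width: 0.0854
grip_force: 0.0
time_s: 10.9
tcp_pos: [0.4626, -0.3499, 0.3485]
eef_rot: [[0.973, -0.23, 0.001], [-0.23, -0.973, -0.0], [0.001, 0.0, -1.0]]
force: [0.0, 0.1, 0.1]
gripper_width: 0.0851
grip_force: 0.0
[ 0.4625031  -0.34976652  0.34775822]
(np.float64(260.5294243060743), np.float64(172.3833783988482)) (np.float64(260.36825419197777), np.float64(197.40380676932156))
```

View pics/w5.png

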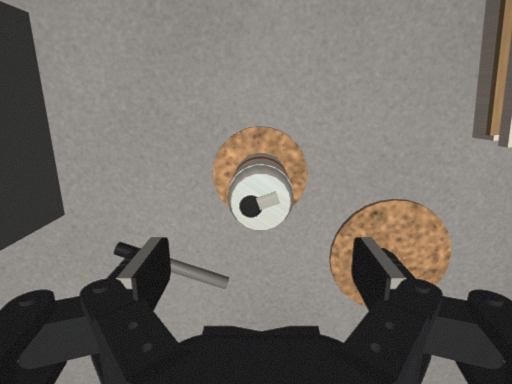

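The can stands near the coaster's middle (can top (261,201) against predicted (260,197); coaster (260,172)). Now to above the lug.

```bash
python3 -m creep '[{"tx":-1,"ty":-4,"tz":0,"rx":0,"ry":0,"rz":0},{"tx":-4,"ty":-16,"tz":0,"rx":0,"ry":0,"rz":0},{"tx":-8,"ty":-34,"tz":0,"rx":0,"ry":0,"rz":0},{"tx":-15,"ty":-62,"tz":0,"rx":0,"ry":0,"rz":0},{"tx":-22,"ty":-92,"tz":0,"rx":0,"ry":0,"rz":0},{"tx":-30,"ty":-124,"tz":0,"rx":0,"ry":0,"rz":0},{"tx":-37,"ty":-156,"tz":0,"rx":0,"ry":0,"rz":0},{"tx":-45,"ty":-188,"tz":0,"rx":0,"ry":0,"rz":0},{"tx":-53,"ty":-220,"tz":0,"rx":0,"ry":0,"rz":0},{"tx":-60,"ty":-252,"tz":0,"rx":0,"ry":0,"rz":0},{"tx":-67,"ty":-282,"tz":0,"rx":0,"ry":0,"rz":0},{"tx":-73,"ty":-306,"tz":0,"rx":0,"ry":0,"rz":0},{"tx":-77,"ty":-322,"tz":0,"rx":0,"ry":0,"rz":0},{"tx":-79,"ty":-331,"tz":0,"rx":0,"ry":0,"rz":0},{"tx":-80,"ty":-334.5,"tz":0,"rx":0,"ry":0,"rz":0},{"tx":-80,"ty":-334.5,"tz":0,"rx":0,"ry":0,"rz":0}]'
python3 - <<'E'
from h import *
w=grab("wrist"); s=env.observe();print(s["tcp_pos"],s["joint_positions"])
for p in ((.462,-.006,.095),(.462,-.006,.111)): print(proj(w,np.array(p)))
cv2.imwrite("pics/w6.png",w["pixels"][:,:,::-1])
E
```

```text
time_s: 12.55
tcp_pos: [0.4616, -0.0056, 0.3479]
eef_rot: [[0.973, -0.23, -0.0], [-0.23, -0.973, -0.0], [-0.0, 0.0, -1.0]]
force: [-0.4, 0.1, -0.4]
gripper_width: 0.0856
grip_force: 0.0
[ 0.46171073 -0.00622972  0.34792707] [-0.16707907  0.37833106  0.07641872  2.24736678 -0.05657415  0.51779688
 -1.8504823 ]
(np.float64(260.6225652954717), np.float64(196.96313644419214))
(np.float64(260.5960130724042), np.float64(203.5156806434496))
```

View pics/w6.png

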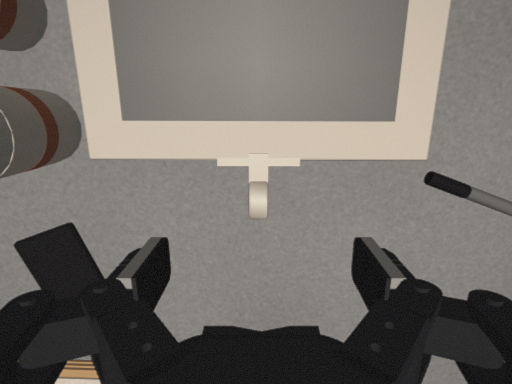

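The lug disc is centred at about (258,200), 2 mm off in tool y only. Descend and grip.

```bash
python3 -m creep '[{"tx":0,"ty":-1,"tz":4,"rx":0,"ry":0,"rz":0},{"tx":0,"ty":-2,"tz":14,"rx":0,"ry":0,"rz":0},{"tx":0,"ty":-2,"tz":30,"rx":0,"ry":0,"rz":0},{"tx":0,"ty":-2,"tz":48,"rx":0,"ry":0,"rz":0},{"tx":0,"ty":-2,"tz":66,"rx":0,"ry":0,"rz":0},{"tx":0,"ty":-2,"tz":82,"rx":0,"ry":0,"rz":0},{"tx":0,"ty":-2,"tz":93,"rx":0,"ry":0,"rz":0},{"tx":0,"ty":-2,"tz":98,"rx":0,"ry":0,"rz":0},{"tx":0,"ty":-2,"tz":98,"rx":0,"ry":0,"rz":0}]' && python3 -m creep '[{"tx":0,"ty":0,"tz":0,"rx":0,"ry":0,"rz":0},{"tx":0,"ty":0,"tz":0,"rx":0,"ry":0,"rz":0},{"tx":0,"ty":0,"tz":0,"rx":0,"ry":0,"rz":0},{"tx":0,"ty":0,"tz":0,"rx":0,"ry":0,"rz":0},{"tx":0,"ty":0,"tz":0,"rx":0,"ry":0,"rz":0},{"tx":0,"ty":0,"tz":0,"rx":0,"ry":0,"rz":0},{"tx":0,"ty":0,"tz":0,"rx":0,"ry":0,"rz":0},{"tx":0,"ty":0,"tz":0,"rx":0,"ry":0,"rz":0},{"tx":0,"ty":0,"tz":0,"rx":0,"ry":0,"rz":0},{"tx":0,"ty":0,"tz":0,"rx":0,"ry":0,"rz":0}]' 1 40
```

```text
time_s: 13.5
tcp_pos: [0.4622, -0.0042, 0.2493]
eef_rot: [[0.973, -0.231, -0.001], [-0.231, -0.973, -0.0], [-0.001, 0.001, -1.0]]
force: [0.4, 0.6, 0.4]
gripper_width: 0.0854
grip_force: 0.0
time_s: 14.5
tcp_pos: [0.4625, -0.0038, 0.2503]
eef_rot: [[0.973, -0.23, 0.001], [-0.23, -0.973, 0.0], [0.001, -0.0, -1.0]]
force: [-1.0, 1.0, 5.5]
gripper_width: 0.0132
grip_force: 42.8
```

```bash
python3 -m creep '[{"tx":0,"ty":0,"tz":-3,"rx":0,"ry":0,"rz":0},{"tx":0.3,"ty":0,"tz":-8,"rx":0,"ry":0,"rz":0},{"tx":0.7,"ty":0,"tz":-14,"rx":0,"ry":0,"rz":0},{"tx":1.3,"ty":0,"tz":-20.3,"rx":0,"ry":0,"rz":0},{"tx":2.4,"ty":0,"tz":-28.4,"rx":0,"ry":0,"rz":0},{"tx":3.7,"ty":0,"tz":-36.4,"rx":0,"ry":0,"rz":0},{"tx":5.3,"ty":0,"tz":-44.4,"rx":0,"ry":0,"rz":0},{"tx":7.1,"ty":0,"tz":-52.3,"rx":0,"ry":0,"rz":0},{"tx":9.3,"ty":0,"tz":-60.2,"rx":0,"ry":0,"rz":0},{"tx":11.7,"ty":0,"tz":-67.9,"rx":0,"ry":0,"rz":0},{"tx":11.7,"ty":0,"tz":-67.9,"rx":0,"ry":0,"rz":0}]'
```

```text
time_s: 15.6
tcp_pos: [0.4741, -0.0066, 0.3191]
eef_rot: [[0.973, -0.231, 0.002], [-0.231, -0.973, 0.0], [0.002, -0.001, -1.0]]
force: [3.3, 3.4, -4.8]
gripper_width: 0.0137
grip_force: 41.3
```

```bash
python3 -m creep '[{"tx":2.7,"ty":0,"tz":-7.7,"rx":0,"ry":0,"rz":0},{"tx":5.6,"ty":0,"tz":-15.3,"rx":0,"ry":0,"rz":0},{"tx":12.2,"ty":0,"tz":-30.1,"rx":0,"ry":0,"rz":0},{"tx":19.9,"ty":0,"tz":-44.4,"rx":0,"ry":0,"rz":0},{"tx":28.6,"ty":0,"tz":-58.2,"rx":0,"ry":0,"rz":0},{"tx":38.2,"ty":0,"tz":-71.3,"rx":0,"ry":0,"rz":0},{"tx":48.8,"ty":0,"tz":-83.8,"rx":0,"ry":0,"rz":0},{"tx":60,"ty":0,"tz":-95.4,"rx":0,"ry":0,"rz":0},{"tx":72.2,"ty":0,"tz":-106.2,"rx":0,"ry":0,"rz":0},{"tx":81.8,"ty":0,"tz":-113.8,"rx":0,"ry":0,"rz":0},{"tx":88.3,"ty":0,"tz":-118.5,"rx":0,"ry":0,"rz":0},{"tx":91.8,"ty":0,"tz":-120.8,"rx":0,"ry":0,"rz":0},{"tx":91.8,"ty":0,"tz":-120.8,"rx":0,"ry":0,"rz":0},{"tx":91.8,"ty":0,"tz":-120.8,"rx":0,"ry":0,"rz":0},{"tx":91.8,"ty":0,"tz":-120.8,"rx":0,"ry":0,"rz":0},{"tx":91.8,"ty":0,"tz":-120.8,"rx":0,"ry":0,"rz":0},{"tx":91.8,"ty":0,"tz":-120.8,"rx":0,"ry":0,"rz":0}]'
python3 - <<'E'
from h import *
s=grab("side")
cv2.imwrite("pics/s7.png",cv2.resize(s["pixels"][:,:,::-1],(800,600),interpolation=cv2.INTER_CUBIC))
E
```

```text
time_s: 17.3
tcp_pos: [0.5625, -0.0277, 0.4385]
eef_rot: [[0.973, -0.23, -0.001], [-0.23, -0.973, 0.0], [-0.001, 0.0, -1.0]]
force: [-1.3, 4.7, -0.4]
gripper_width: 0.0131
grip_force: 41.1
```

View pics/s7.png

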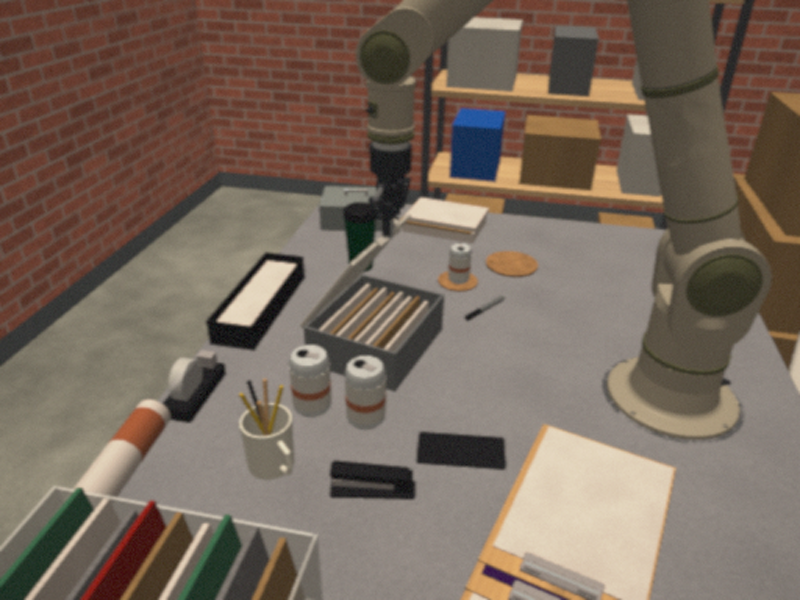

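The lid is held open (edge from (308,320) up to the gripper at (390,235)), the cards are exposed, the can stands upright on the coaster at (459,265), and the bystanders are unmoved. The TCP rose 188 mm on a 233 mm radius, which gives about 54–55°.

```bash
python3 -c "
from cell import sign_off
print(sign_off())"
```

```text
the job is handed in; nothing more can be done
None
```

I handed the job in with the can standing released on the small coaster, about 3 mm off its centre, and the lid held in the gripper at about 55°; the hand-in gave no verdict.

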